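Reverse the ratchet and slacken a mould clamp

TASK

The screw of the mould clamp has to be slackened. Flip the ratchet's direction lever fully over to the loosening side, pressing it gently home against its stop, before the screw has been turned; then swing the ratchet handle to and fro to loosen the screw by at least a quarter turn anticlockwise, never tightening it, and leave the handle let go, swung fully round anticlockwise until it has come up firmly against its stop. Feel for the stops and do not force the lever or the handle, and leave the other things on the bench alone.

Things in the scene. Friction and masses are not known exactly. Their poses are not given: they have to be found in the camera images.
- clamp_origin (a point): Steel mould clamp fixed to the bench: base plate 220 x 190 x 10 mm, white plaster mould, grey bridge on two posts 75 mm either side along this frame's y (tops at 116 mm). The point: on the vertical screw axis at bench level; z up, Under the handle, inwards of 95 mm from the axis, grey arms carry stop pins up to 132 mm high at the ends of the swing.
- handle (a joint): Ratchet handle turning about the screw axis; rad, anticlockwise from above positive; 0 = tightening-side stop; the loosening-side stop is set differently each time. It points q - 0.70 rad from the clamp's x. Stays where left (drag 0.2 N m). Where the ratchet bites: up to 0.2 rad of play, then 0.8 N m more; the other way it clicks over freely.
- stop: Adjustable stop on the clamp, limiting the handle's loosening swing with an upright steel pin (8 mm, top at 132 mm, 85 mm from the screw axis) on a grey arm. The arm is set anew each time so that the handle meets it somewhere from 1.25 to 1.50 rad; this frame (on the screw axis, fixed to the clamp) does not tell where: feel for it, pressing the handle on it with a few newtons. It is rigid.
- grip_mid (a point): Middle of the handle's round black grip, on its axis, 124.5 mm above the bench, 130 mm from the screw axis. Grip 21 mm in diameter, from 94 to 182 mm from the screw axis, free space below it. x points outwards along the handle, y to its anticlockwise (loosening) side, z up. More than 25 N on the handle is forcing it.
- lever_pivot (a point): Vertical pivot of the direction lever on the handle's neck, 65 mm out from the screw axis, 142 mm above the bench; frame as grip_mid. The dark steel lever, 11 mm wide, top at 142.5 mm, points from here back over the ratchet head (disc 64 mm in diameter, top at 134.5 mm) and ends in an upright post. It stays where left and needs about 2.5 N at the post.
- lever_tip (a point): Middle of the lever's upright post, 10 x 10 mm, 141 to 167 mm above the bench (point at 154), 40 mm from the pivot. Starts on the clockwise side (negative y of lever_pivot): tightens, an anticlockwise swing only clicks. Positive y: loosens. Rigid stops about 17 mm off the centre line; at least 15.5 mm is needed. More than 15 N on it is forcing it.
- screw_top (a point): Top of the clamp screw, a steel hexagon 22 mm wide with a dark line across it, flush in the ratchet head, 137 mm above the bench.
- screw (a joint): Turn of the clamp screw, rad, anticlockwise (loosening) positive; starts at 0. The quarter turn is done when it reads 1.55 or more. It stays where left; below -0.25 it has been tightened. More than one stroke of the handle is needed.
- jar_a: White jar with blue lid, 72 mm diameter, 100 mm high, bystander.
- jar_b: White jar with blue lid, like jar_a, bystander.
- tin: Steel tin with paper label, 70 mm diameter, 110 mm high, bystander.
- vase_a: Small white plaster vase, 52 mm diameter, 66 mm high, bystander.
- vase_b: Small white plaster vase, like vase_a, standing on the clamp's base plate, bystander.
- weight: Steel weight, 40 mm diameter, 28 mm high, on the clamp's base plate, bystander.
- spanner: Open spanner lying on the bench, bystander.
- spatula: Spatula lying on the bench, bystander.

How it is judged:
On the way, in this order (a step that is already met when the one before it is completed fails the run):
1. the direction lever is fully over on the loosening side, before the screw has been turned (y of lever_tip in the frame of lever_pivot above 0.0155 m and value of joint screw below 0.25 rad), for 0.2 s.
2. the screw has been loosened by a quarter turn and the handle has been brought up against its loosening-side stop (value of joint screw above 1.55 rad and contact force between handle and stop above 2 N), for 0.1 s.
At the end, for the whole second after the job is handed in: The screw reads at least 1.55 rad, the lever's post is still at least 15.5 mm over on the loosening side, the handle, having been pressed against its stop with over 2 N, is left at the stop's end of its swing (joint above 1.18), and handle and screw are at rest (value of joint screw above 1.55 rad and y of lever_tip in the frame of lever_pivot above 0.0155 m and value of joint handle above 1.18 rad and velocity of joint each of handle, screw below 0.05 rad/s); the robot touches nothing.
It fails at once if the lever is pressed with more than 15 N (contact force between any of the fingers, the arm and selector above 15 N).
It fails at once if the handle is pushed with more than 25 N (contact force between any of the fingers, the arm and handle above 25 N).
It fails at once if the screw is tightened (value of joint screw below -0.25 rad).
It fails at once if a bystander is shifted more than 25 mm (distance of any of jar_a, jar_b, tin, vase_a, vase_b, weight, spanner, spatula from where it was at the start of the episode above 0.025 m).
It also fails if it takes over 72 s, if anything falls off the work surface, if the arm or the gripper's body presses on something with over 40 N, if the wrist force passes 120 N, or if a joint passes its speed limit or range.

ROBOT

A 6-joint arm with a two-finger parallel gripper is mounted at the origin on the work surface. World frame = base frame: x ahead of the robot, y to its left, z up, the work surface at z = 0. Lengths are in m, angles in rad, forces in N, time in s.
With the tool pointing down it reaches from about 0.375 to 0.925 m from the base axis. Payload 5.7 kg.
Tool frame: the origin (TCP) lies midway between the tips of the shut fingers; the grasp point (between the pads) lies 19 mm behind it; z points along the fingers, x is the direction in which the jaws open and shut, and the axes are right-handed (so a half turn about z gives the same grasp; the last joint's range is limited). The gripper opens to 88 mm and grips with 3 to 60 N. Pads are 20 mm wide; open, the fingers measure 115 mm over their backs; the gripper's body (75 mm by 178 mm) begins 61 mm behind the grasp point.
Start: joints at [1.03, 0.359, 1.51, -0, 1.272, -0.115], TCP at [0.248, 0.546, 0.223] pointing down, gripper open.
Joint ranges: [-2.97, 2.97], [-1.01, 2.36], [0.21, 2.38], [-0.96, 4.11], [0.2, 2.71], [-2.98, 2.98]. Speed limits (rad/s): [2.39, 2.39, 3.14, 3.14, 3.14, 3.14].

INTERFACE

Orientations are given as a unit quaternion [x, y, z, w].
In Python, from bench import move_ptp, servo_line, goto_joints, move_gripper, sleep, inverse_kinematics, capture, PlanningError, close_job, spot_in, silhouettes, current_clock, current_joint_pos, current_qvel, current_joint_torque, current_position, current_orientation, current_force, current_torque, current_finger_gap gives the robot as it stands. Calls block until the motion is done:
- move_ptp(position, orientation): joint-space move of the TCP to a pose.
- servo_line(position, orientation=None, rate=0.15, contact_N=None): straight line of the TCP; orientation=None keeps the orientation; rate is the mean speed in m/s. With contact_N (N) it stops when the force on the tool has changed by that much, and returns True; else False.
- goto_joints(angles): joint-space move.
- move_gripper(opening): finger opening in m; the grip force is fixed at half the most; returns when the fingers have stopped.
- sleep(seconds).
- inverse_kinematics(position, orientation): joint angles nearest the present ones, or None.
- capture(name): name is "scene" or "top" or "wrist"; returns a dict with "image" (384x512x3 uint8, blue, green, red), "range_z" (384x512 float32, m along the optical axis (not along the pixel's ray), 0 where there is no reading), "intrinsics" (3x3 intrinsics, pixels), "R" (3x3) and "t" (3): a world point X has camera coordinates R X + t. Camera axes: x right, y down, z forward; pixel columns grow to the right and rows downward; lengths in m; the calibration is good to about 2 mm. A picture is of the moment at which its call begins.
A pose or a line that the arm cannot do raises PlanningError and nothing moves.
- close_job(): hands the job in, once; it reports no verdict.
Trained networks look in the newest picture that a camera, given by its name, has taken for a name from the list of things; names that differ only in an ending like _2 or _b are one class to them, and where a whole thing is asked for, a point or a joint stands for the part that bears it (a point fixed in the world has none). Each returns a list of dicts, best first, with "conf" (0 to 1); they miss things now and then, are a little off and sometimes report something else, mostly with a low value. They report only what shows in the picture. A call takes as long as a camera call.
- spot_in(camera, query): "xy" ([column, row] in pixels, amid what is visible of it).
- silhouettes(camera, query): "region" (384x512 bool, what is visible of it) and "xy" ([column, row] in pixels, amid what is visible of it).
Readings, each from a call of its own:
- current_clock(): time.
- current_joint_pos(): joint angles.
- current_qvel(): joint speeds.
- current_joint_torque(): joint torques, N m.
- current_position(): TCP position.
- current_orientation(): TCP orientation.
- current_force(): force on the tool from outside, world axes, zero at the start.
- current_torque(): the same for the moment, N m.
- current_finger_gap(): finger opening in m.
Only numpy, scipy, OpenCV 4.12 (cv2) and the standard library are available. Lean on these libraries where they do the work, as an engineer would, in place of code of your own. Each camera call takes 0.05 s, during which the arm holds its last target.

## Working session

There is one attempt and no reset: what is moved stays moved. The work goes in short steps, each a Python script; the robot and the scene stay as the last script left them, time stands still between calls to the robot, and variables do not carry over. Pictures are saved under pics/ and viewed, and the job is handed in when it is done.

```bash
mkdir -p pics; ls; cat > h.py <<'E'
from bench import *
import numpy as np, cv2
def w(c,px,z=None):
    K=np.array(c["intrinsics"]);R=np.array(c["R"]);t=np.array(c["t"])
    u,v=px
    ray=np.linalg.inv(K)@np.array([u,v,1.])
    if z is None:
        d=c["range_z"][int(round(v)),int(round(u))]
        return R.T@(ray*d-t)
    o=-R.T@t; r=R.T@ray
    return o+r*(z-o[2])/r[2]
def proj(c,X):
    p=np.array(c["intrinsics"])@(np.array(c["R"])@np.array(X)+np.array(c["t"]));return p[:2]/p[2]
E
python3 - <<'E'
from h import *
for n in ("scene","top"):
    c=capture(n); cv2.imwrite(f"pics/{n}0.png",c["image"])
    print(n,"cam at",-np.array(c["R"]).T@np.array(c["t"]))
    for q in ("grip_mid","lever_tip","lever_pivot","screw_top","clamp_origin","stop","jar_a","tin","vase_a","weight","spanner","spatula"):
        for d in spot_in(n,q)[:2]:
            print(q,round(d["conf"],2),d["xy"],w(c,d["xy"]).round(3))
print(current_clock(),current_orientation())
E
```

```text
pics
scene cam at [ 0.80193245 -0.51684221  0.94570718]
grip_mid 0.57 [261.5, 189.5] [ 0.565 -0.015  0.143]
grip_mid 0.36 [275.4, 183.4] [0.577 0.046 0.104]
lever_tip 0.64 [260.6, 189.8] [ 0.563 -0.017  0.143]
lever_pivot 0.83 [263.3, 192.0] [ 0.573 -0.02   0.144]
lever_pivot 0.56 [255.3, 181.0] [ 0.547 -0.015  0.168]
screw_top 0.55 [253.9, 180.6] [0.532 0.005 0.136]
clamp_origin 0.58 [248.9, 200.0] [ 0.541 -0.038  0.107]
stop 0.48 [280.0, 183.4] [0.587 0.054 0.1  ]
jar_a 0.67 [168.5, 352.0] [ 0.571 -0.447  0.099]
jar_a 0.64 [304.2, 96.1] [0.497 0.429 0.079]
tin 0.81 [335.1, 113.9] [0.621 0.387 0.091]
tin 0.38 [247.7, 201.6] [ 0.54  -0.044  0.108]
vase_a 0.79 [210.5, 371.2] [ 0.662 -0.433  0.065]
vase_a 0.64 [224.4, 171.2] [0.413 0.045 0.057]
weight 0.41 [170.3, 352.9] [ 0.576 -0.447  0.1  ]
spanner 0.72 [138.4, 312.6] [ 0.429 -0.4    0.007]
spatula 0.9 [283.5, 121.1] [0.458 0.364 0.002]
top cam at [ 0.37495912 -0.01373137  1.44767111]
grip_mid 0.64 [262.6, 188.3] [ 0.554 -0.015  0.164]
grip_mid 0.47 [267.2, 233.4] [ 0.415 -0.031  0.039]
lever_tip 0.45 [264.1, 180.1] [ 0.584 -0.019  0.147]
lever_pivot 0.79 [262.9, 182.6] [ 0.576 -0.016  0.143]
screw_top 0.5 [251.9, 195.7] [0.534 0.02  0.135]
clamp_origin 0.82 [255.9, 211.1] [0.489 0.008 0.074]
stop 0.48 [241.2, 182.6] [0.582 0.057 0.101]
jar_a 0.92 [384.8, 190.9] [ 0.557 -0.422  0.097]
jar_a 0.74 [125.7, 211.9] [0.481 0.441 0.101]
tin 0.88 [133.1, 173.3] [0.61  0.418 0.114]
tin 0.56 [256.8, 209.1] [0.496 0.005 0.068]
vase_a 0.51 [378.6, 163.8] [ 0.656 -0.414  0.065]
vase_a 0.47 [239.2, 234.0] [0.411 0.063 0.081]
spanner 0.58 [372.6, 231.5] [ 0.425 -0.402  0.008]
spatula 0.57 [153.6, 217.3] [0.47  0.373 0.003]
1.3 [ 8.40539982e-01  5.41749515e-01 -3.08251708e-05  1.68213840e-05]
```

```bash
python3 - <<'E'
import cv2
a=cv2.imread("pics/top0.png")[130:260,190:330]; b=cv2.imread("pics/scene0.png")[130:260,190:330]
cv2.imwrite("pics/crops0.png",cv2.hconcat([cv2.resize(x,(400,371),interpolation=cv2.INTER_CUBIC) for x in(a,b)]))
E
```

```text
(no output)
```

View pics/crops0.png

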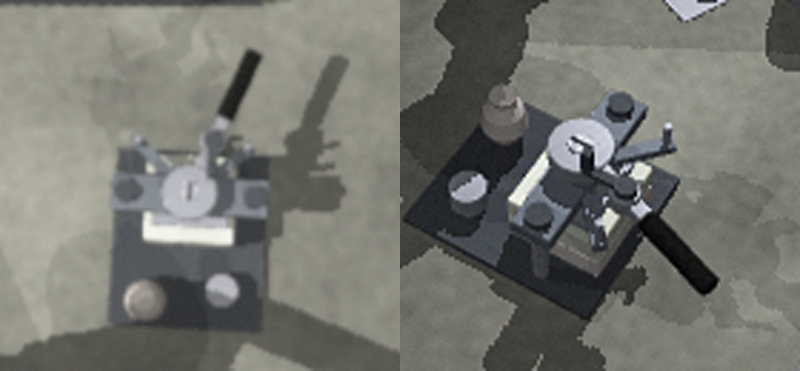

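View pics/scene0.png

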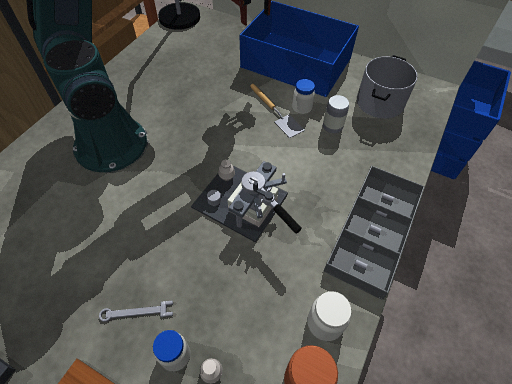

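The top view shows the ratchet head at about px (256,197) and the grip from (269,171) to (279,148), pointing away from the robot and slightly right. The lever post isn't clear, so I'll take a wrist view from above.

```bash
python3 - <<'E'
from h import *
c=capture("top")
S=w(c,(256.5,197.2),.1345)
for p in((268.7,171.3),(274,159.5),(279,148)):
    X=w(c,p,.128); d=X-S; print(X.round(3), np.hypot(*d[:2]).round(3), np.degrees(np.arctan2(d[1],d[0])).round(1))
print(S)
# wrist cam pose rel to tcp
cw=capture("wrist"); R=np.array(cw["R"]); print("wristcam",-R.T@np.array(cw["t"]),R[2],current_position())
q=[1,0,0,0]
import itertools
for yaw in (0,90,-90,180):
    a=np.radians(yaw)/2
    q=[np.cos(a),np.sin(a),0,0]
    print(yaw, inverse_kinematics([S[0]-.0,S[1],.40],q))
E
```

```text
[ 0.616 -0.034  0.128] 0.095 -24.4
[ 0.656 -0.052  0.128] 0.139 -24.2
[ 0.695 -0.068  0.128] 0.181 -23.9
[0.52931753 0.00499818 0.1345    ]
wristcam [0.17523811 0.57983919 0.38411879] [ 0.26552376 -0.1198259  -0.95662892] [0.24781979 0.54640777 0.22261639]
0 [-1.21089778e-01  1.41404073e-01  1.37886308e+00 -4.44089210e-16
  1.62132550e+00 -1.21089778e-01]
90 [-1.21089778e-01  1.41404073e-01  1.37886308e+00 -4.44089210e-16
  1.62132550e+00 -1.69188610e+00]
-90 [-1.21089778e-01  1.41404073e-01  1.37886308e+00 -4.44089210e-16
  1.62132550e+00  1.44970655e+00]
180 None
```

```bash
python3 - <<'E'
from h import *
a=np.pi/4
q=[np.cos(a),np.sin(a),0,0]
move_ptp([0.50,-0.01,0.36],q)
c=capture("wrist"); cv2.imwrite("pics/wrist1.png",c["image"]); np.savez("w1.npz",**c)
for n in ("grip_mid","lever_tip","lever_pivot","screw_top","clamp_origin","stop","vase_b","weight"):
    for d in spot_in("wrist",n)[:2]: print(n,round(d["conf"],2),d["xy"],w(c,d["xy"]).round(4))
print(current_clock(),current_force(),-np.array(c["R"]).T@np.array(c["t"]))
E
```

```text
grip_mid 0.69 [251.6, 200.9] [ 0.5545 -0.0139  0.1422]
lever_tip 0.88 [245.9, 217.6] [ 0.5772 -0.0211  0.1408]
lever_pivot 0.96 [251.0, 200.1] [ 0.5449 -0.0143  0.1666]
screw_top 0.59 [268.9, 182.0] [0.5318 0.0074 0.1366]
clamp_origin 0.56 [261.9, 145.2] [ 4.96e-01 -4.00e-04  7.94e-02]
stop 0.76 [304.2, 204.2] [0.573  0.0575 0.103 ]
vase_b 0.8 [305.8, 78.9] [0.4098 0.0563 0.0745]
vase_b 0.66 [10.2, 234.0] [ 0.6481 -0.4061  0.0393]
weight 0.7 [237.3, 90.8] [ 0.4252 -0.0352  0.0371]
4.0833 [ 0.72449012 -0.13550546 -0.14309061] [ 0.42026961 -0.00917008  0.52132467]
```

View pics/wrist1.png

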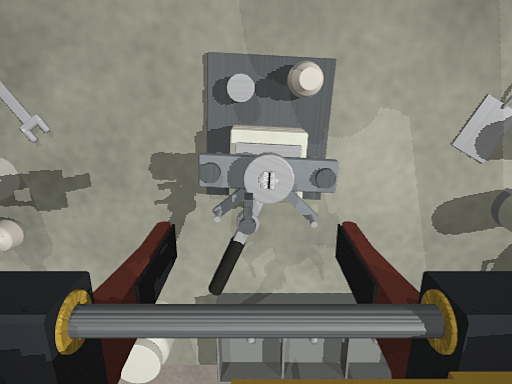

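```bash
python3 - <<'E'
from h import *
c=dict(np.load("w1.npz")); im=c["image"]
D=c["range_z"]; K=c["intrinsics"];R=c["R"];t=c["t"]
v,u=np.mgrid[:384,:512]
P=(np.stack([(u-K[0,2])/K[0,0]*D,(v-K[1,2])/K[1,1]*D,D],-1)-t)@R
P[D==0]=np.nan
reg=(np.abs(P[...,0]-.53)<.06)&(np.abs(P[...,1])<.07)
d=reg&(np.abs(P[...,2]-.1345)<.0035)
n,l,s,ce=cv2.connectedComponentsWithStats(d.astype(np.uint8)); i=1+np.argmax(s[1:,4]); m=l==i
pts=P[m]; (cc,r)=cv2.minEnclosingCircle(pts[:,:2].astype(np.float32)); print("disc",s[i],cc,r,np.median(pts,0))
po=reg&(P[...,2]>.16); print("post",po.sum(),P[po].mean(0),P[po].min(0),P[po].max(0))
dark=(im.max(2)<45)&(np.abs(P[...,2]-.127)<.02)&(P[...,0]>.58)&(P[...,0]<.75)&(np.abs(P[...,1])<.2)
g=P[dark]; print("grip",dark.sum(),g.mean(0),g.min(0),g.max(0))
vx,vy,x0,y0=cv2.fitLine(g[:,:2].astype(np.float32),cv2.DIST_HUBER,0,.01,.01).ravel(); print(vx,vy,np.degrees(np.arctan2(vy,vx)))
A=np.array(cc); uu=np.array([vx,vy])*np.sign(vx); nn=np.array([-uu[1],uu[0]])
print("grip rel",((g[:,:2]-A)@uu).min(),((g[:,:2]-A)@uu).max(),((g[:,:2]-A)@nn).mean())
print("post rel",(P[po][:,:2].mean(0)-A)@uu,(P[po][:,:2].mean(0)-A)@nn)
# bridge long direction
b=reg2=(np.abs(P[...,2]-.108)<.012)&(np.abs(P[...,0]-.53)<.05)&(np.abs(P[...,1])<.12)
b=P[(np.abs(P[...,2]-.01)<.004)&(np.abs(P[...,0]-.45)<.16)&(np.abs(P[...,1])<.14)]
print("plate",cv2.minAreaRect(b[:,:2].astype(np.float32)*1000),len(b))
cv2.imwrite("pics/w1crop.png",cv2.resize(im[130:300,180:340],(640,680)[:2] if 0 else (560,595),interpolation=cv2.INTER_CUBIC))
E
```

```text
disc [ 243  154   51   71 2047] (0.5436926484107971, 0.001962726702913642) 0.04656245559453964 [0.52900972 0.00530661 0.13408042]
post 35321 [ 0.48243539 -0.00902593  0.44300988] [ 0.47000082 -0.06792016  0.16046022] [0.55369009 0.04929107 0.46777545]
grip 716 [ 0.6529071  -0.05008926  0.13247411] [ 0.61213764 -0.07364256  0.12667302] [ 0.69528336 -0.02558751  0.13592259]
0.9161518 -0.40083146 -23.630167
grip rel 0.07942796876452418 0.16424887514360179 -0.003910938692623538
post rel -0.05171635082946493 -0.03462111228529579
plate ((484.7137451171875, 8.965484619140625), (189.77830505371094, 220.23854064941406), 87.12869262695312) 8807
```

View pics/w1crop.png

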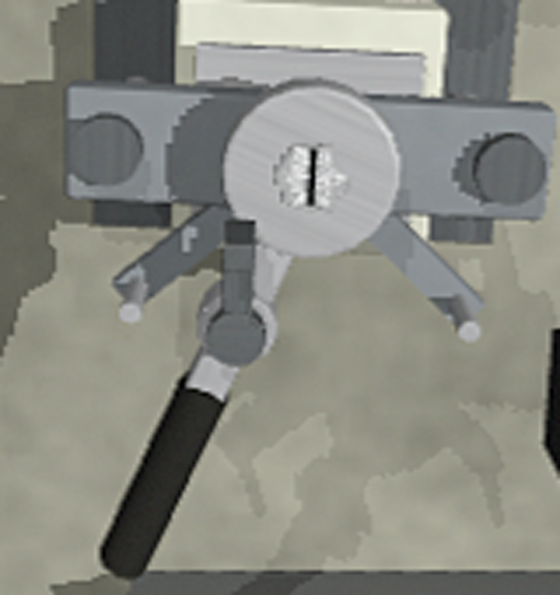

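The crop shows the hexagon at crop (311,175), the lever pivot at about (237,333), and the post top at (239,232) on the clockwise side. The stop pins are at (130,312) and (469,330).

```bash
python3 - <<'E'
from h import *
c=dict(np.load("w1.npz"))
f=lambda x,y,z:w(c,(180+x/3.5-.36,130+y/3.5-.36),z)[:2]
A=f(311,175.5,.137); print("axis hex",A,"disc",f(311.5,170,.1345))
ang=np.radians(-23.8); u=np.array([np.cos(ang),np.sin(ang)]); n=np.array([-u[1],u[0]])
for nm,p in dict(piv=(237,337,.1425),post=(239,232,.167),g0=(205,388,.13),g1=(125,562,.128),pinL=(130,312,.132),pinR=(469,330,.132)).items():
    X=f(*p); d=X-A; print(nm,X.round(4),"u,n",(d@u).round(4),(d@n).round(4),"r",np.hypot(*d).round(4),np.arctan2(d[1],d[0]).round(3))
E
```

```text
axis hex [0.52882713 0.0068482 ] disc [0.5275206  0.00710273]
piv [ 0.5879 -0.0193] u,n 0.0646 -0.0001 r 0.0646 -0.417
post [ 0.5396 -0.0178] u,n 0.0198 -0.0182 r 0.0269 -1.157
g0 [ 0.6143 -0.0319] u,n 0.0939 -0.0009 r 0.0939 -0.425
g1 [ 0.6919 -0.065 ] u,n 0.1782 0.0 r 0.1782 -0.415
pinL [ 0.5826 -0.0589] u,n 0.0757 -0.0385 r 0.0849 -0.886
pinR [0.5896 0.0663] u,n 0.0316 0.0789 r 0.085 0.775
```

```bash
cat >> h.py <<'E'
A=np.array([0.5288,0.0068]); TH0=-0.416
def U(th): return np.array([np.cos(th),np.sin(th)])
def N(th): return np.array([-np.sin(th),np.cos(th)])
def Q(yaw): return [np.cos(yaw/2),np.sin(yaw/2),0,0]
def P3(th,r,n,z): 
    p=A+r*U(th)+n*N(th); return [p[0],p[1],z]
E
python3 - <<'E'
from h import *
c=dict(np.load("w1.npz"))
print("post top expected px",proj(c,P3(TH0,.0288,-.0173,.167)))
th=TH0
move_gripper(0.0)
move_ptp(P3(th,.028,-.050,.24),Q(th))
servo_line(P3(th,.028,-.050,.150))
f0=current_force(); print(current_position(),f0,current_finger_gap(),current_clock())
r=servo_line(P3(th,.028,.010,.150),rate=.015,contact_N=5)
p=current_position(); f=current_force()-f0
print(r,(p[:2]-A)@N(th),(p[:2]-A)@U(th),f,f[:2]@N(th),current_clock())
E
```

```text
post top expected px [245.46452663 202.91164164]
[ 0.5347908  -0.05035061  0.15062525] [0.68930712 0.55515701 0.09360294] 0.0001396828192681136 7.8583
True -0.03022103875231108 0.026591466267170794 [-0.43946249 -1.05396225 -0.21295544] -1.1416615501863803 9.6167
```

```bash
python3 - <<'E'
from h import *
th=TH0; f0=np.array([.69,.55,.09])
n=-.030
while n<.012:
    n+=.003
    r=servo_line(P3(th,.028,n,.150),rate=.015,contact_N=5)
    p=current_position(); f=(current_force()-f0)[:2]@N(th); pn=(p[:2]-A)@N(th)
    print(r,round(n,4),pn.round(4),f.round(2))
    if f<-4.5 : break
    if r: n=pn
    if r and pn>-.003: break
print(current_clock())
E
```

```text
True -0.027 -0.0288 -1.17
True -0.0258 -0.0279 -0.81
False -0.0249 -0.0252 -3.09
False -0.0219 -0.0216 -2.29
False -0.0189 -0.0185 -2.06
False -0.0159 -0.0156 -1.92
False -0.0129 -0.0127 -2.89
False -0.0099 -0.0096 -3.14
False -0.0069 -0.0067 -3.2
False -0.0039 -0.0037 -2.66
False -0.0009 -0.001 -3.83
False 0.0021 0.002 -5.04
13.7833
```

```bash
python3 - <<'E'
from h import *
th=TH0; f0=np.array([.69,.55,.09])
sleep(.2); print((current_force()-f0)[:2]@N(th))
n=.002
for i in range(6):
    n+=.0007
    r=servo_line(P3(th,.028,n,.150),rate=.01,contact_N=4); sleep(.15)
    p=current_position(); f=(current_force()-f0)[:2]@N(th); pn=(p[:2]-A)@N(th)
    print(r,round(n,4),pn.round(4),f.round(2))
    if f<-6.5 : break
c=capture("wrist"); np.savez("w2.npz",**c); cv2.imwrite("pics/w2.png",c["image"])
c=capture("scene"); cv2.imwrite("pics/s2.png",cv2.resize(c["image"][130:260,190:330],(560,520),interpolation=cv2.INTER_CUBIC))
print(current_clock())
E
```

```text
-4.525665943015199
False 0.0027 0.0024 -5.24
False 0.0034 0.003 -5.98
False 0.0041 0.0036 -5.65
False 0.0048 0.0041 -6.23
False 0.0055 0.0043 -8.62
16.0833
```

View pics/s2.png

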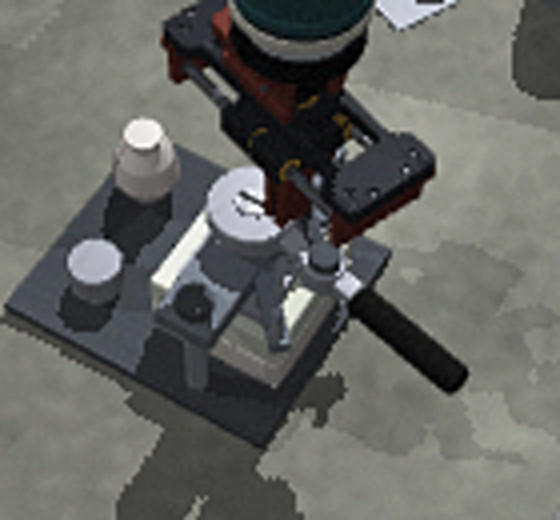

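It came up firmly against a stop, with force rising to 8.6 N while it barely moved. Next I back off and look.

```bash
python3 - <<'E'
from h import *
th=TH0
servo_line(P3(th,.028,-.020,.150),rate=.05)
servo_line(P3(th,.028,-.020,.24),rate=.2)
move_ptp([0.50,-0.01,0.36],Q(np.pi/2))
c=capture("wrist"); np.savez("w3.npz",**c)
im=c["image"]; cv2.imwrite("pics/w3.png",cv2.resize(im[130:300,180:340],(560,595),interpolation=cv2.INTER_CUBIC))
D=c["range_z"]; K=c["intrinsics"];R=c["R"];t=c["t"]
v,u=np.mgrid[:384,:512]
P=(np.stack([(u-K[0,2])/K[0,0]*D,(v-K[1,2])/K[1,1]*D,D],-1)-t)@R
m=(D>0)&(np.abs(P[...,2]-.167)<.004)&(np.abs(P[...,0]-.55)<.05)&(np.abs(P[...,1])<.05)
d=P[m][:,:2]-A; print(m.sum(),(d@U(th)).mean(),(d@N(th)).mean(),np.c_[u[m],v[m]].mean(0))
dark=(im.max(2)<45)&(np.abs(P[...,2]-.127)<.02)&(P[...,0]>.58)&(P[...,0]<.75)&(np.abs(P[...,1])<.2)
g=P[dark];e=cv2.fitLine(g[:,:2].astype(np.float32),cv2.DIST_HUBER,0,.01,.01).ravel();print(np.arctan2(e[1],e[0]),current_clock())
E
```

```text
77 0.02702410067858012 0.020221644862236474 [276.15584416 214.02597403]Traceback (most recent call last):
  File "<stdin>", line 14, in <module>
cv2.error: OpenCV(4.12.0) /io/opencv/modules/imgproc/src/linefit.cpp:50: error: (-215:Assertion failed) count > 0 in function 'fitLine2D_wods'
```

View pics/w3.png

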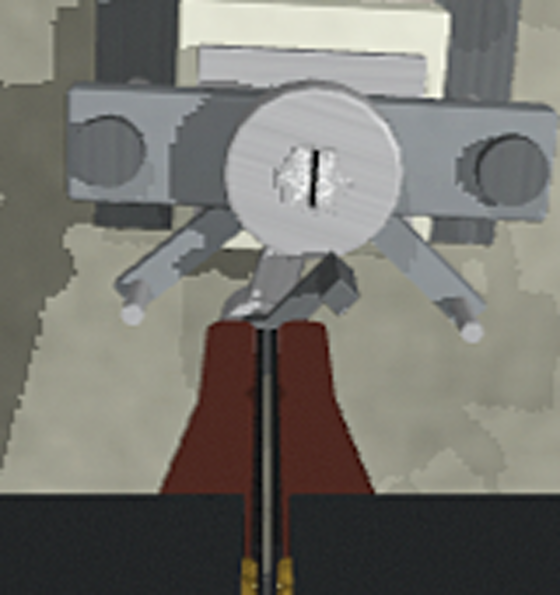

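The lever is now over to the anticlockwise side, with its post at crop (340,285). The screw line is unmoved. I'll open the fingers a bit and measure the handle angle.

```bash
cat >> h.py <<'E'
def cloud(c):
    D=c["range_z"]; K=c["intrinsics"]
    v,u=np.mgrid[:384,:512]
    P=(np.stack([(u-K[0,2])/K[0,0]*D,(v-K[1,2])/K[1,1]*D,D],-1)-c["t"])@c["R"]
    P[D==0]=np.nan
    return P
def hang(c):
    P=cloud(c); im=c["image"]
    r=np.hypot(P[...,0]-A[0],P[...,1]-A[1])
    m=(im.max(2)<60)&(np.abs(P[...,2]-.13)<.01)&(r>.09)&(r<.19)
    g=P[m]
    if len(g)<30: return None
    return np.arctan2((g[:,1]-A[1]).mean(),(g[:,0]-A[0]).mean()),len(g)
def postn(c,th):
    P=cloud(c); m=(np.abs(P[...,2]-.167)<.003)&(np.hypot(P[...,0]-A[0],P[...,1]-A[1])<.05)
    d=P[m][:,:2]-A; return m.sum(),(d@U(th)).mean(),(d@N(th)).mean()
E
python3 - <<'E'
from h import *
move_gripper(0.042)
print(hang(dict(np.load("w1.npz"))))
c=capture("wrist"); cv2.imwrite("pics/w4.png",c["image"]); print("wrist",hang(c))
ct=capture("top"); print("top",hang(ct))
h=hang(c) or hang(ct); th=h[0]
print(postn(c,th), postn(dict(np.load("w1.npz")),TH0),current_clock())
for t in (th,.0,.4,.68):
    print(t,inverse_kinematics(P3(t,.14,0,.112),Q(t+np.pi/2)))
E
```

```text
(np.float64(-0.4281501364124167), 778)
wrist (np.float64(-0.3091252663942715), 771)
top None
(np.int64(72), np.float64(0.02920009390639274), np.float64(0.01719037952976755)) (np.int64(72), np.float64(0.0281699182497488), np.float64(-0.015025317858001193)) 20.0167
-0.3091252663942715 [-1.58088829e-01  5.52962114e-01  1.47828400e+00 -4.44089210e-16
  1.11034654e+00 -1.41975989e+00]
0.0 [-9.30309730e-02  5.60162205e-01  1.46423919e+00 -4.44089210e-16
  1.11719126e+00 -1.66382730e+00]
0.4 [-1.15327934e-02  5.49776655e-01  1.48448520e+00 -4.44089210e-16
  1.10733080e+00 -1.98232912e+00]
0.68 [ 4.05547331e-02  5.29831131e-01  1.52313470e+00 -4.44089210e-16
  1.08862682e+00 -2.21024159e+00]
```

View pics/w4.png

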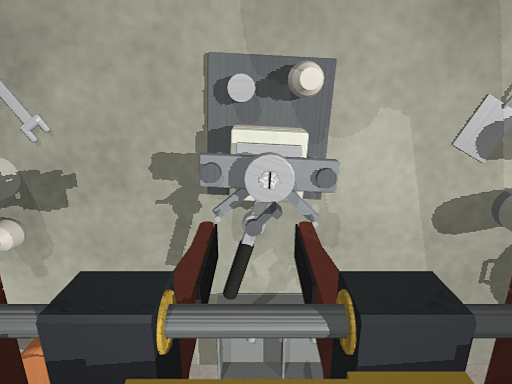

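Handle is now at -0.31 rad world, and the post reads +17.2 mm in its frame, so the lever is fully over. Next I straddle the grip with the fingers open, swing it back to near its tightening-side end (this only clicks), then do stroke 1.

```bash
cat >> h.py <<'E'
R_=.14; Z_=.108; OFF=.075
def tang():
    p=current_position(); return np.arctan2(p[1]-A[1],p[0]-A[0])
def ft(f0):  # force on tool along anticlockwise tangent
    return float((current_force()-f0)[:2]@N(tang()))
def arc(t1,f0,step=.15,rate=.08,cN=9,lim=14):
    t=tang(); n=max(1,int(np.ceil(abs(t1-t)/step)))
    for a in np.linspace(t,t1,n+1)[1:]:
        r=servo_line(P3(a,R_,0,Z_),Q(a+np.pi/2),rate=rate,contact_N=cN)
        f=ft(f0); print(r,"tool %.3f f %.2f"%(tang(),f))
        if r or abs(f)>lim: return True
    return False
E
python3 - <<'E'
from h import *
th=-.309
move_ptp(P3(th,R_,0,.20),Q(th+np.pi/2))
servo_line(P3(th,R_,0,Z_),rate=.1,contact_N=8)
f0=current_force(); np.save("f0.npy",f0); print(current_position(),f0,current_finger_gap())
arc(-.64-OFF,f0)
print(current_clock())
E
```

```text
[ 0.66281913 -0.03586383  0.10875132] [-0.33035226 -0.57324015  0.13366981] 0.04176256128204081
False tool -0.444 f 1.10
False tool -0.577 f 1.43
False tool -0.713 f 1.58
23.15
```

```bash
python3 - <<'E'
from h import *
f0=np.load("f0.npy")
if not arc(.48+OFF,f0,cN=11,rate=.08):
    pass
print(current_clock())
E
```

```text
False tool -0.569 f 0.60
False tool -0.433 f 0.43
False tool -0.298 f -3.15
False tool -0.152 f -2.88
False tool -0.009 f -3.26
False tool 0.132 f -2.42
False tool 0.272 f -2.15
False tool 0.413 f -2.53
False tool 0.554 f -2.28
26.75
```

```bash
python3 - <<'E'
from h import *
f0=np.load("f0.npy"); print(current_force()-f0, current_torque())
c=capture("wrist"); cv2.imwrite("pics/w5.png",c["image"]); c=capture("scene")
cv2.imwrite("pics/s5.png",cv2.resize(c["image"][130:260,190:330],(560,520),interpolation=cv2.INTER_CUBIC))
c=capture("top")
cv2.imwrite("pics/t5.png",cv2.resize(c["image"][130:260,190:330],(560,520),interpolation=cv2.INTER_CUBIC))
E
```

```text
[-0.33109161 -2.8914348   0.54872596] [-0.48404706  0.14919937 -0.03975934]
```

View pics/w5.png

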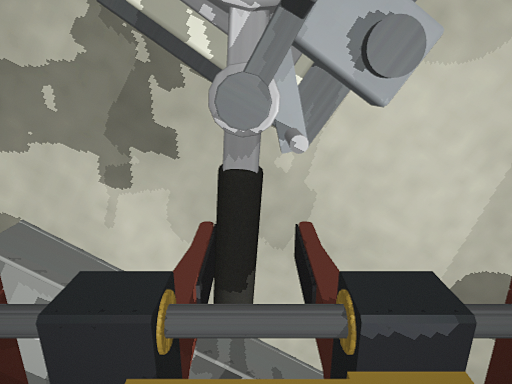

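View pics/s5.png

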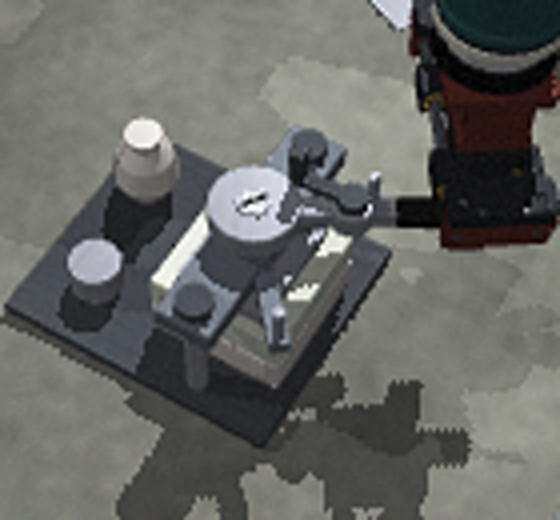

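```bash
python3 - <<'E'
from h import *
f0=np.load("f0.npy"); t=tang()
while t<.88:
    t+=.015
    r=servo_line(P3(t,R_,0,Z_),Q(t+np.pi/2),rate=.03,contact_N=10)
    f=ft(f0); print(r,"cmd %.3f tool %.3f f %.2f"%(t,tang(),f))
    if r or f<-11: break
print(current_clock(),t)
E
```

```text
False cmd 0.568 tool 0.563 f -3.89
False cmd 0.583 tool 0.576 f -4.72
False cmd 0.598 tool 0.591 f -4.28
False cmd 0.613 tool 0.606 f -4.55
False cmd 0.628 tool 0.621 f -4.32
False cmd 0.643 tool 0.636 f -5.72
False cmd 0.658 tool 0.651 f -4.48
False cmd 0.673 tool 0.665 f -3.75
False cmd 0.688 tool 0.681 f -4.50
False cmd 0.703 tool 0.695 f -5.26
False cmd 0.718 tool 0.707 f -6.52
False cmd 0.733 tool 0.711 f -11.57
29.9 0.7333437839426216
```

Stop felt at tool 0.711, so the handle is about 0.636 (q about 1.39), matching the pin seen in the picture. Next comes the return and stroke 2.

```bash
python3 - <<'E'
from h import *
f0=np.load("f0.npy")
r=arc(-.64-OFF,f0,step=.25,rate=.1,cN=12); print("back",r,current_clock())
if not r:
    r=arc(.50+OFF,f0,step=.25,rate=.1,cN=12); print("fwd",r,current_clock())
E
```

```text
True tool 0.680 f -0.37
back True 30.1167
```

```bash
python3 - <<'E'
from h import *
f0=np.load("f0.npy")
r=arc(-.64-OFF,f0,step=.25,rate=.1,cN=11); print("back",r,current_clock())
if not r:
    r=arc(.50+OFF,f0,step=.25,rate=.09,cN=12); print("fwd",r,current_clock())
    if not r:
        t=tang()
        while t<.88:
            t+=.015 if t<.69 else .006
            r=servo_line(P3(t,R_,0,Z_),Q(t+np.pi/2),rate=.03,contact_N=10)
            f=ft(f0)
            if t>.66: print(r,"cmd %.3f tool %.3f f %.2f"%(t,tang(),f))
            if r or f<-13: break
        sleep(.3); print(ft(f0),current_clock(),t)
        c=capture("scene"); cv2.imwrite("pics/s6.png",cv2.resize(c["image"][130:260,190:330],(560,520),interpolation=cv2.INTER_CUBIC))
E
```

```text
False tool 0.453 f 0.03
False tool 0.219 f 1.86
False tool -0.013 f 0.72
False tool -0.246 f 0.11
False tool -0.479 f 0.67
False tool -0.711 f 0.84
back False 32.975
False tool -0.493 f -0.91
False tool -0.287 f -2.52
False tool -0.071 f -1.49
False tool 0.145 f -1.91
False tool 0.360 f -0.74
False tool 0.574 f -2.14
fwd False 35.8833
False cmd 0.664 tool 0.654 f -4.65
False cmd 0.679 tool 0.669 f -5.38
False cmd 0.694 tool 0.684 f -4.82
False cmd 0.700 tool 0.689 f -7.18
False cmd 0.706 tool 0.695 f -6.93
False cmd 0.712 tool 0.701 f -5.40
False cmd 0.718 tool 0.705 f -5.91
False cmd 0.724 tool 0.708 f -7.88
False cmd 0.730 tool 0.709 f -9.95
False cmd 0.736 tool 0.711 f -11.95
False cmd 0.742 tool 0.712 f -13.51
-13.260268273148938 40.1833 0.7419783945111433
```

Second stroke is done, and the handle is held at the stop with about 13 N. I'll centre the fingers, lift clear and check.

```bash
python3 - <<'E'
from h import *
t=.711-.07
servo_line(P3(t,R_,0,Z_),Q(t+np.pi/2),rate=.03)
print(ft(np.load("f0.npy")))
servo_line(P3(t,R_,0,.24),rate=.12)
move_ptp([0.50,-0.01,0.36],Q(np.pi/2))
c=capture("wrist"); np.savez("w7.npz",**c); h=hang(c); print(h)
th=h[0] if h else .636
print(postn(c,th),postn(c,.636),current_clock())
cv2.imwrite("pics/w7.png",cv2.resize(c["image"][130:300,180:340],(560,595),interpolation=cv2.INTER_CUBIC))
E
```

```text
1.2062394925926387
(np.float64(0.6794072811912694), 203)
(np.int64(75), np.float64(0.029902464140941405), np.float64(0.015402169176085475)) (np.int64(75), np.float64(0.02920594121425473), np.float64(0.016685238230799745)) 43.0083
```

View pics/w7.png

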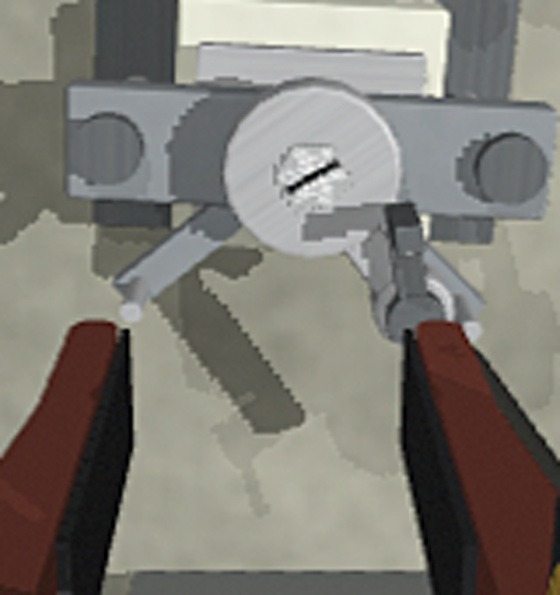

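The screw line now runs (287,190)–(340,162). It was vertical at the start, so it has turned about 2.1 rad, as expected. I'll check the lever and handle with the fingers wide open and out of the way.

```bash
python3 - <<'E'
from h import *
move_gripper(.088)
move_ptp([0.46,0.04,0.40],Q(np.pi/2))
c=capture("wrist"); h=hang(c); print(h)
print(postn(c,h[0]),postn(c,.636),current_clock(),current_qvel().round(4) if hasattr(current_qvel(),'round') else '')
print("line dir", w(c,proj(c,[A[0],A[1],.137]),.137))
for q in ("jar_a","tin","vase_a","weight","spanner","spatula"):
    pass
P=cloud(c)
print([ (proj(c,P3(.636,r,0,.135))).round(1) for r in (.065,.1,.18)])
cv2.imwrite("pics/w8.png",c["image"])
E
```

```text
(np.float64(0.6389802108331174), 651)
(np.int64(57), np.float64(0.02942075794956242), np.float64(0.01695113253009216)) (np.int64(57), np.float64(0.02937010942310516), np.float64(0.0170387371848479)) 44.3083 [-0.0172  0.0209  0.0075 -0.0006 -0.003   0.0002]
line dir [0.5288 0.0068 0.137 ]
[array([258.8, 232.8]), array([272.9, 250.5]), array([303.4, 288.6])]
```

View pics/w8.png

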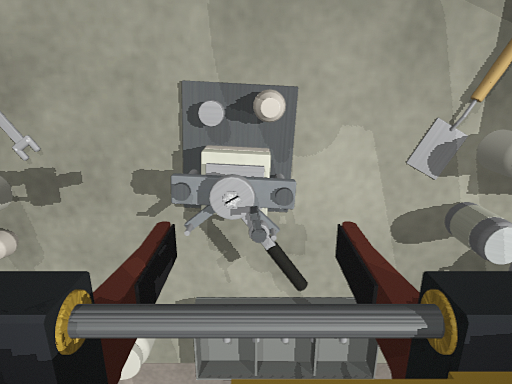

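The picture shows the handle (grip at px 270–305, 245–290) at 0.639 rad, on the stop. The lever post reads +17 mm, and the screw line at (232,199) has turned about 2.1 rad. The bystanders in view are undisturbed and the robot is clear, so I'm handing in.

```bash
python3 - <<'E'
from h import *
sleep(.3); close_job(); print(current_clock())
E
```

```text
the job is handed in; nothing more can be done
the job is handed in; nothing more can be done
```

I loosened the screw, left the handle at its loosening-side stop with the robot clear, and handed the job in at about 45 s of the 72 s. No verdict was reported.

- **Lever:** I pushed the post over with shut fingers until it came up on its stop, at 8.6 N at most. Before the strokes it read about +17.2 mm in the handle's frame, and the screw line had not moved. At the end it read about +17.0 mm.
- **Handle nudge:** pressing the lever home also turned the handle by about 0.12 rad. This had no effect on the screw.
- **Screw:** with the fingers straddling the grip I made two loosening strokes. The screw line had turned about 2.1 rad anticlockwise by picture, against the 1.55 rad needed.
- **Handle:** I felt the stop on both strokes, at about 1.39 rad, and pressed with 13.5 N at most. It was let go there, and the camera reads its joint at about 1.39 rad (above the 1.18 needed).
- **Bystanders:** the ones in the last picture looked undisturbed. I did not measure them all.
- **Disagreements:**
    - Steady push forces during the strokes read 2–5 N, below the roughly 7 N expected, although the screw did turn.
    - One lever reading of 15.4 mm came from a view with the grip partly hidden. The clear view gave 17.0 mm.

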